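# Release the zone key left latched on the loudspeaker selector

### The job

One zone of the shop's music is still switched on: of the four identical keys on the loudspeaker selector one is latched in, sitting only a little lower than the others. Light taps with the fingertips will tell which it is: a released key gives at once, the latched one sits lower and feels firm. Press that key right down and let go, so that it springs up and all four keys stand released. Do not push any of the other keys right down, and leave the volume knob and everything else on the desk as they are; nothing is to be picked up.

Things in the scene. Friction and masses are not known exactly. Their poses are not given: they have to be found in the camera images.
- selector: the shop's loudspeaker selector: a dark grey box 190 x 318 x 55 mm (x, y, z) with wooden side cheeks, fixed to the black marble desk, without lamps; origin at the centre of its underside, z up, x towards its rear (binding posts at the back), y to its left along the key row. The four keys are in one row on its flat top at x = -40 mm, y = +101, +57, +13 and -31 mm
- key_row (a point): middle of the key row, on the selector's flat top (55 mm above the desk). All keys are push-push: a press right down, then let go, changes the state (a released key latches, the latched key springs up); a press that stops short of the bottom changes nothing. A released key gives at once (1.2 N to start, then 0.45 N per mm); the latched one hardly gives below about 2 N; right down takes about 4.5 N
- key_a_top (a point): centre of the top face of one of the four identical ivory keys (cap 34 x 30 mm in x, y of the selector); moves with the key. The letter says nothing of its place in the row (it changes) or its state. Released, the top stands 66 mm above the desk, 11 mm proud of the selector's top; latched, 3.5 mm lower; pressed right down, 7 mm lower than released
- key_b_top (a point): centre of the top face of one of the four identical ivory keys (cap 34 x 30 mm in x, y of the selector); moves with the key. The letter says nothing of its place in the row (it changes) or its state. Released, the top stands 66 mm above the desk, 11 mm proud of the selector's top; latched, 3.5 mm lower; pressed right down, 7 mm lower than released
- key_c_top (a point): centre of the top face of one of the four identical ivory keys (cap 34 x 30 mm in x, y of the selector); moves with the key. The letter says nothing of its place in the row (it changes) or its state. Released, the top stands 66 mm above the desk, 11 mm proud of the selector's top; latched, 3.5 mm lower; pressed right down, 7 mm lower than released
- key_d_top (a point): centre of the top face of one of the four identical ivory keys (cap 34 x 30 mm in x, y of the selector); moves with the key. The letter says nothing of its place in the row (it changes) or its state. Released, the top stands 66 mm above the desk, 11 mm proud of the selector's top; latched, 3.5 mm lower; pressed right down, 7 mm lower than released
- volume_mark (a point): end of the pointer line on top of the volume knob (aluminium, 38 mm across, top 77 mm above the desk), 15 mm from the knob's axis, which is at x = -10 mm, y = -105 mm of the selector; the knob turns freely about the vertical
- jar: lidded jar of banded beige stone, 104 mm across, 104 mm tall, standing on the desk to the left of the selector; loose, origin at the centre of its underside
- goblet: white stone footed bowl, 84 mm across, 72 mm tall, standing behind the selector; loose, origin at the centre of its underside
- vase: dark stone vase, 72 mm across at the rim, 96 mm tall, standing behind the selector; loose, origin at the centre of its underside
- label_roll: roll of white labels standing on end, 72 mm across, 40 mm tall, on the desk to the right of the selector; loose, origin at the centre of its underside
- phone: phone lying flat on the desk along the left end of the selector, 155 x 74 x 9 mm; loose, origin at the centre of its underside
- tealight: small rose stone tealight holder, 52 mm across, 34 mm tall, standing on the rear half of the selector's top; loose, origin at the centre of its underside
- coasters: stack of three round stone coasters stuck together with cork, 92 mm across, 23 mm tall, on the desk at the right end of the selector; loose, origin at the centre of its underside

How it is judged:
By the outcome, as a careful person would: the job done as asked, in the order asked, and still so for the second after the job is handed in, with the robot touching nothing.
It also fails if it takes over 48 s, if anything falls off the work surface, if the arm or the gripper's body presses on something with over 40 N, if the wrist force passes 120 N, or if a joint passes its speed limit or range.

### The arm

A 6-joint arm with a two-finger parallel gripper is mounted at the origin on the work surface. World frame = base frame: x ahead of the robot, y to its left, z up, the work surface at z = 0. Lengths are in m, angles in rad, forces in N, time in s.
With the tool pointing down it reaches from about 0.325 to 0.9 m from the base axis. Payload 6.1 kg.
Tool frame: the origin (TCP) lies midway between the tips of the shut fingers; the grasp point (between the pads) lies 19 mm behind it; z points along the fingers, y is the line along which they close (so a half turn about z gives the same grasp; the last joint's range is limited). The gripper opens to 87 mm and grips with 3 to 60 N. Pads are 19 mm wide; open, the fingers measure 117 mm over their backs; the gripper's body (75 mm by 190 mm) begins 51 mm behind the grasp point.
Start: joints at [1.115, 0.22, 1.526, -0, 1.395, -0.126], TCP at [0.202, 0.591, 0.223] pointing down, gripper open.
Joint ranges: [-2.98, 2.98], [-0.91, 2.08], [0.09, 2.57], [-1.24, 4.39], [0.2, 2.65], [-2.68, 2.68]. Speed limits (rad/s): [2.57, 2.57, 3.01, 3.14, 3.14, 3.14].

### API

Orientations are given as a rotation vector (axis times angle).
In Python, from plant import state, get_image, finish_job, look_for, pinpoint gives the robot as it stands.
- The arm moves only by the shell command python3 -m crank 'ROWS' [FORCE]. ROWS is JSON, a list of rows, each a list of 7 numbers: the closure in counts, from 0 (fully open) to 255 (shut), then the shift along the tool's x, y, z in mm, then the turn, a rotation vector about the tool's x, y, z in degrees. A call has 1 to 12 rows; each row is the pose to reach, as a shift and turn from the pose commanded when the call began, along the tool's axes at that moment; what a row does not reach only later rows make up. A row lasts 1/12 s, in which the tool goes at most 41.7 mm and 7.16 degrees, less where a joint would pass 70% of its speed; a pose out of reach is approached as far as the arm can. A call with a gripper value outside its range is refused whole. The fingers move at their own pace and stop on an object; FORCE is the grip in N (left out, the last holds). Time passes only in rows, so rows that repeat a pose let the fingers close. It gives the time, the measured TCP pose, the force, the opening and the grip force at its end, in the units of the state.
- state(): the state, without advancing time (a new reading comes with each control period).
- get_image(name): name is "scene" or "top" or "wrist"; returns a dict with "pixels" (384x512x3 uint8, red, green, blue), "intrinsics" (3x3 intrinsics, pixels), "world_to_cam" (4x4, takes a point from world to camera coordinates); the wrist camera has in their place "T_tool_cam" (4x4, takes a point from camera to tool coordinates, whose origin is the TCP and whose axes are the flange's). Camera axes: x right, y down, z forward; pixel columns grow to the right and rows downward; lengths in m; the calibration is good to about 2 mm. The wrist camera is an equidistant fisheye: a pixel r from the principal point sees the ray r / f radians off the axis. A picture is of the moment at which its call begins: read the wrist's pose just before it. There is no depth.
- finish_job(): hands the job in; it is judged then, once.
Trained networks look in the newest picture that a camera, given by its name, has taken for a name from the list of things; names that differ only in an ending like _2 or _b are one class to them, and where a whole thing is asked for, a point or a joint stands for the part that bears it (a point fixed in the world has none). Each returns a list of dicts, best first, with "p" (0 to 1); they miss things now and then, are a little off and sometimes report something else, mostly with a low value. They report only what shows in the picture. A call takes as long as a camera call.
- look_for(camera, query): "location" ([row, column] in pixels, amid what is visible of it).
- pinpoint(camera, query): "location" ([row, column] in pixels: a listed point, or the origin of a listed thing).
The state is a dict: "time": time; "joints": joint angles; "dq": joint speeds; "tau": joint torques, N m; "tool_pos": TCP position; "tool_rot": TCP orientation; "ft_force": force on the tool from outside, world axes, zero at the start; "ft_torque": the same for the moment, N m; "grip_width": opening from 0.0 (shut) to 1.0 (fully open); "gripper_force": force on a finger pad.
Only numpy, scipy, OpenCV 4.12 (cv2) and the standard library are available. Lean on these libraries where they do the work, as an engineer would, in place of code of your own. Each camera call takes 0.05 s, during which the arm holds its last target. There are 200 camera calls.

## Working session

There is one attempt and no reset: what is moved stays moved. The work goes in short steps, Python scripts to look and compute and a shell command to move; the robot and the scene stay as the last step left them, time stands still between calls to the robot, and variables do not carry over. Pictures are saved under pics/ and viewed, at most 10 in all, crops included, and the job is handed in when it is done.

```bash
mkdir -p pics; cat > h.py <<'E'
import numpy as np, cv2
from plant import state, get_image, finish_job, look_for, pinpoint
from scipy.spatial.transform import Rotation as R
def ray(cam,im,rc):
    K=np.array(im["intrinsics"]);r,c=rc
    W=np.array(im["world_to_cam"]);Rm=W[:3,:3];t=W[:3,3]
    return -Rm.T@t, Rm.T@np.linalg.inv(K)@np.array([c,r,1.])
def at_z(cam,im,rc,z):
    o,d=ray(cam,im,rc);return o+d*(z-o[2])/d[2]
E
python3 - <<'E'
from h import *
s=state();print(s["time"],s["tool_pos"],s["tool_rot"],s["ft_force"])
ims=[]
for cam in("top","scene"):
    im=get_image(cam);ims.append(im)
    cv2.imwrite(f"pics/{cam}.png",im["pixels"][:,:,::-1])
    for q,z in(("key_row",.055),("key_a_top",.066),("volume_mark",.077),("selector",0),("tealight",.055),("jar",0),("coasters",0)):
        for d in pinpoint(cam,q)[:5]:
            print(cam,q,round(d["p"],2),np.round(d["location"],1),np.round(at_z(cam,im,d["location"],z),4))
E
```

```text
0.0 [0.20210924 0.5907671  0.22142725] [-5.15572812e-01 -3.09840577e+00  2.93080433e-03] [-0.00381423  0.6424471  -0.16243173]
top key_row 0.65 [240.7 219.5] [0.4776 0.1717 0.055 ]
top key_row 0.21 [167.5 219.8] [0.6769 0.1784 0.055 ]
top volume_mark 0.63 [241.6 265.3] [0.4777 0.0493 0.077 ]
top selector 0.69 [232.9 233.3] [0.5017 0.1387 0.    ]
top tealight 0.61 [205.6 220.5] [0.5721 0.1725 0.055 ]
top tealight 0.25 [243.4 218.3] [0.4704 0.1746 0.055 ]
top jar 0.64 [195.6 114.1] [0.5987 0.4804 0.    ]
top coasters 0.6 [243.  316.2] [ 0.4794 -0.0942  0.    ]
scene key_row 0.65 [200.6 314. ] [0.4668 0.1854 0.055 ]
scene key_a_top 0.66 [193.3 311.7] [0.4582 0.1605 0.066 ]
scene key_a_top 0.59 [186.7 302.8] [0.461  0.1144 0.066 ]
scene volume_mark 0.49 [176.4 289.5] [0.4733 0.052  0.077 ]
scene selector 0.98 [206.9 292. ] [0.5068 0.1198 0.    ]
scene tealight 0.5 [210.2 286.5] [0.5729 0.178  0.055 ]
scene jar 0.91 [285.5 335.5] [0.6057 0.4668 0.    ]
scene coasters 0.68 [174.  267.5] [ 0.4696 -0.0962 -0.    ]
scene coasters 0.35 [203.7 239.7] [0.6525 0.0073 0.    ]
scene coasters 0.34 [250.7 338.8] [0.509  0.3683 0.    ]
```

View pics/top.png

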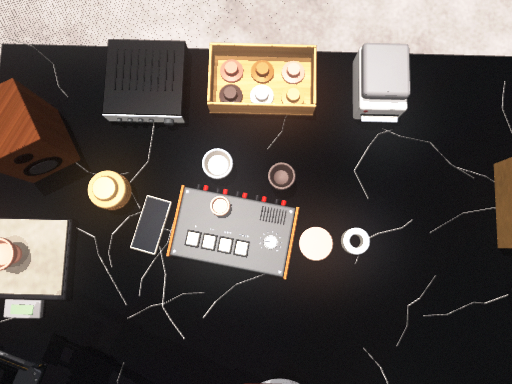

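View pics/scene.png

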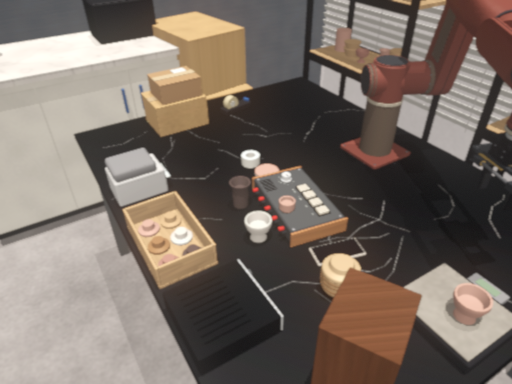

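The top picture shows the selector with four keys at about (row, col) (238,193), (241,209), (245,225), (248,242), the knob at (242,270) and the tealight at (206,220). Next I'll segment the keys.

```bash
python3 - <<'E'
from h import *
im=get_image("top");p=im["pixels"]
m=np.zeros(p.shape[:2],np.uint8);m[228:260,183:252]=(p[228:260,183:252].min(2)>150)
n,l,st,c=cv2.connectedComponentsWithStats(m)
P=[]
for i in range(1,n):
    if st[i,4]>40:
        w=at_z("top",im,c[i][::-1],.0655);P.append(w);print(st[i],c[i].round(1),w.round(4))
P=np.array(sorted(P,key=lambda a:-a[1]))[:,:2]
d=P[0]-P[-1];print(np.diff(P,axis=0),np.linalg.norm(d)/3)
yaw=np.arctan2(-d[0],d[1]);print("yaw",np.degrees(yaw))
c,s=np.cos(yaw),np.sin(yaw);RM=np.array([[c,-s],[s,c]])
o=P.mean(0)-RM@np.array([-.04,.035]);print("origin",o)
for y in(.101,.057,.013,-.031):print(o+RM@[-.04,y])
print("knob",o+RM@[-.01,-.105])
S=state();T=R.from_rotvec(S["tool_rot"]);print(T.as_matrix().round(4))
K=RM@np.array([0,1])
# yaw needed: tool y along selector x or y
ty=T.as_matrix()[:2,1];a=np.degrees(np.arctan2(ty[1],ty[0]));print("tool y az",a,"key row az",np.degrees(np.arctan2(K[1],K[0])))
E
```

```text
[ 183  228   69   32 1540] [217.6 243.4] [0.47   0.1754 0.0655]
[202 235  14  15 157] [208.5 241.5] [0.4744 0.1998 0.0655]
[218 238  14  15 156] [224.8 244.7] [0.4672 0.1564 0.0655]
[[-0.00440345 -0.02438445]
 [-0.00275163 -0.01897558]] 0.01464880714203106
yaw -9.370254348301112
origin [0.5042933  0.13613842]
[0.48127122 0.24230331]
[0.47410741 0.19889041]
[0.46694361 0.15547751]
[0.4597798  0.11206461]
knob [0.47733129 0.03416759]
[[-9.461e-01  3.238e-01  0.000e+00]
 [ 3.238e-01  9.461e-01  0.000e+00]
 [-0.000e+00  1.000e-04 -1.000e+00]]
tool y az 71.1065586199705 key row az 80.6297456516989
```

The two middle keys were segmented cleanly: pitch 44 mm, yaw −9.4°. The other two blobs merged with the panel, but the given pitch fixes their places. From left to right the keys are at (.4816,.2432), (.4744,.1998), (.4672,.1564), (.4601,.1130). I'll move above the leftmost one with the fingers shut.

```bash
python3 -m crank '[[255,-34,-21,0,0,0,-1],[255,-68,-43,0,0,0,-2],[255,-102,-65,0,0,0,-3],[255,-136,-86,0,0,0,-4],[255,-171,-108,0,0,0,-5],[255,-205,-130,0,0,0,-6],[255,-240,-151,0,0,0,-7],[255,-274,-173,0,0,0,-8],[255,-308,-195,0,0,0,-9.5],[255,-343,-217,0,0,0,-9.5],[255,-377,-238,20,0,0,-9.5],[255,-377,-238,40,0,0,-9.5]]' 20 && python3 -m crank '[[255,0,0,20,0,0,0],[255,0,0,20,0,0,0],[255,0,0,20,0,0,0],[255,0,0,20,0,0,0]]'
python3 - <<'E'
from h import *
s=state();M=R.from_rotvec(s["tool_rot"]).as_matrix();print(s["ft_force"],M.round(4))
im=get_image("wrist");cv2.imwrite("pics/w1.png",im["pixels"][:,:,::-1])
T=np.array(im["T_tool_cam"]);K=np.array(im["intrinsics"])
for q,z in(("key_a_top",.066),("key_row",.055),("volume_mark",.077)):
  for d in pinpoint("wrist",q)[:5]:
    r,c=d["location"];v=np.array([(c-K[0,2])/K[0,0],(r-K[1,2])/K[1,1]]);th=np.linalg.norm(v)
    dc=np.r_[np.sin(th)*v/th,np.cos(th)]
    o=M@T[:3,3]+s["tool_pos"];dw=M@T[:3,:3]@dc
    print(q,round(d["p"],2),np.round([r,c]),(o+dw*(z-o[2])/dw[2]).round(4))
E
```

```text
time: 1.85
tool_pos: [0.4873, 0.2397, 0.1845]
tool_rot: [0.264, 3.123, 0.0]
ft_force: [-0.4, 0.2, -0.6]
grip_width: 0.168
gripper_force: 0.0
time: 2.18
tool_pos: [0.4824, 0.2446, 0.1637]
tool_rot: [0.256, 3.13, 0.001]
ft_force: [0.4, 0.8, 0.6]
grip_width: 0.01
gripper_force: 0.0
[0.44658231 0.77757502 0.63316487] [[-9.867e-01  1.627e-01  1.200e-03]
 [ 1.627e-01  9.867e-01  5.000e-04]
 [-1.100e-03  7.000e-04 -1.000e+00]]
key_a_top 0.9 [184. 163.] [0.4646 0.1585 0.066 ]
key_row 0.24 [210.  31.] [ 0.4685 -0.033   0.055 ]
volume_mark 0.64 [214.  75.] [0.4767 0.055  0.077 ]
volume_mark 0.23 [184. 252.] [0.4756 0.2412 0.077 ]
```

View pics/w1.png

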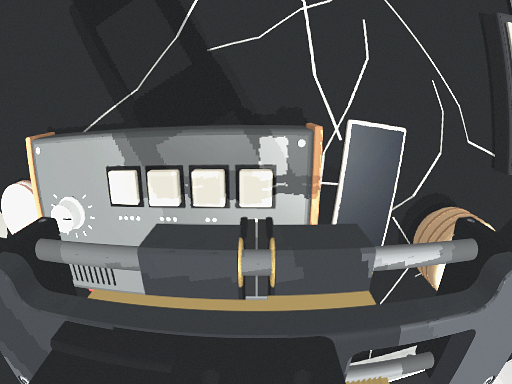

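The wrist picture shows four keys at about (187,124), (187,164), (187,208), (187,256), with the closed fingers in line with the right-hand one (the leftmost key, y=+101). I'll turn these pixels into positions and check them.

```bash
python3 - <<'E'
from h import *
s=state();M=R.from_rotvec(s["tool_rot"]).as_matrix()
im=get_image("wrist");T=np.array(im["T_tool_cam"]);K=np.array(im["intrinsics"])
for r,c in((187,124),(187,164),(187,208),(187.5,256)):
    v=np.array([(c-K[0,2])/K[0,0],(r-K[1,2])/K[1,1]]);th=np.linalg.norm(v)
    dc=np.r_[np.sin(th)*v/th,np.cos(th)]
    o=M@T[:3,3]+s["tool_pos"];dw=M@T[:3,:3]@dc
    print((o+dw*(.0655-o[2])/dw[2]).round(4))
print(s["tool_pos"],s["ft_force"])
E
```

```text
[0.4612 0.1169 0.0655]
[0.4682 0.1587 0.0655]
[0.4751 0.2007 0.0655]
[0.4828 0.2443 0.0655]
[0.48266145 0.24484531 0.16412978] [-0.59691766  0.55650879  0.29725629]
```

Both cameras agree to 2 mm, and the TCP is right over the leftmost key. Now I'll descend to just above it.

```bash
cat > f.py <<'E'
from h import *
F=[];Z=[]
for i in range(6):
    s=state();F.append(s["ft_force"]);Z.append(s["tool_pos"]);get_image("top")
print("F",np.mean(F,0).round(2),"sd",np.std(F,0).round(2)[2],"pos",(np.mean(Z,0)*1e3).round(2),"t",s["time"])
E
python3 -m crank '[[255,0,0,30,0,0,0],[255,0,0,60,0,0,0],[255,0,0,82,0,0,0],[255,0,0,92,0,0,0],[255,0,0,92,0,0,0],[255,0,0,92,0,0,0]]' && python3 f.py
```

```text
time: 2.93
tool_pos: [0.4822, 0.2443, 0.0711]
tool_rot: [0.257, 3.131, 0.0]
ft_force: [0.1, -0.0, 0.7]
grip_width: 0.002
gripper_force: 0.0
F [ 0.5  -0.1   0.18] sd 0.61 pos [483.2  244.53  72.19] t 3.1833
```

```bash
python3 -m crank '[[255,0,0,4,0,0,0],[255,0,0,6,0,0,0],[255,0,0,7,0,0,0],[255,0,0,7,0,0,0]]' && python3 f.py
```

```text
time: 3.57
tool_pos: [0.4823, 0.2441, 0.0636]
tool_rot: [0.257, 3.13, 0.0]
ft_force: [1.5, 0.5, 1.9]
grip_width: 0.005
gripper_force: 1.0
F [1.16 0.61 1.96] sd 0.18 pos [482.34 244.13  63.73] t 3.8167
```

```bash
python3 -m crank '[[255,0,0,1,0,0,0],[255,0,0,1,0,0,0],[255,0,0,1,0,0,0]]' && python3 f.py
```

```text
time: 4.12
tool_pos: [0.4822, 0.2441, 0.0626]
tool_rot: [0.257, 3.131, 0.0]
ft_force: [1.5, 0.3, 1.4]
grip_width: 0.003
gripper_force: 1.2
F [1.55 0.09 2.05] sd 0.35 pos [482.2  244.09  62.65] t 4.3667
```

Force is about 2 N at z = 63 mm, and it barely rose with the last 1 mm, so this looks like a released key. Now the same tap on the next one, 44 mm along −y of the tool.

```bash
python3 -m crank '[[255,0,0,-12,0,0,0],[255,0,-20,-12,0,0,0],[255,0,-44,-12,0,0,0],[255,0,-44,-8,0,0,0],[255,0,-44,-4,0,0,0],[255,0,-44,-1,0,0,0],[255,0,-44,-1,0,0,0],[255,0,-44,-1,0,0,0]]' && python3 f.py
```

```text
time: 5.08
tool_pos: [0.4746, 0.2011, 0.0634]
tool_rot: [-0.256, -3.13, 0.0]
ft_force: [-0.7, -1.5, 2.3]
grip_width: 0.007
gripper_force: 1.0
F [-1.16 -0.16  2.13] sd 0.43 pos [474.63 201.12  63.51] t 5.3333
```

```bash
python3 -m crank '[[255,0,0,-11,0,0,0],[255,0,-20,-11,0,0,0],[255,0,-44,-11,0,0,0],[255,0,-44,-7,0,0,0],[255,0,-44,-3,0,0,0],[255,0,-44,0,0,0,0],[255,0,-44,0,0,0,0],[255,0,-44,0,0,0,0]]' && python3 f.py
```

```text
time: 6.05
tool_pos: [0.4679, 0.1576, 0.0636]
tool_rot: [0.256, 3.131, -0.0]
ft_force: [0.1, -1.0, 1.9]
grip_width: 0.007
gripper_force: 1.0
F [ 0.28 -0.87  1.72] sd 0.49 pos [467.89 157.65  63.71] t 6.3
```

```bash
python3 -m crank '[[255,0,0,-11,0,0,0],[255,0,-20,-11,0,0,0],[255,0,-44,-11,0,0,0],[255,0,-44,-7,0,0,0],[255,0,-44,-3,0,0,0],[255,0,-44,0,0,0,0],[255,0,-44,0,0,0,0],[255,0,-44,0,0,0,0]]' && python3 f.py
```

```text
time: 7.02
tool_pos: [0.4603, 0.1144, 0.0633]
tool_rot: [-0.256, -3.13, -0.0]
ft_force: [-0.6, -0.5, -0.2]
grip_width: 0.008
gripper_force: 0.0
F [-0.13 -0.1   0.13] sd 0.53 pos [460.4  114.31  63.48] t 7.2667
```

The first three keys pushed back with about 2 N at 63.5 mm, and the fourth (y=−31) with nothing, so it sits lower. I'll go down 2.5 mm to confirm it is firm.

```bash
python3 -m crank '[[255,0,0,1,0,0,0],[255,0,0,2,0,0,0],[255,0,0,2.5,0,0,0],[255,0,0,2.5,0,0,0]]' && python3 f.py
```

```text
time: 7.65
tool_pos: [0.4607, 0.114, 0.0612]
tool_rot: [0.257, 3.131, 0.0]
ft_force: [-1.3, 1.2, 3.2]
grip_width: 0.005
gripper_force: 1.5
F [-0.34  1.22  2.9 ] sd 0.34 pos [460.7  113.95  61.26] t 7.9
```

Contact came at about 62.5 mm with 2.9 N after 1.2 mm, so it is firm and this is the latched key. Pressing right down.

```bash
python3 -m crank '[[255,0,0,1,0,0,0],[255,0,0,2,0,0,0],[255,0,0,2.6,0,0,0],[255,0,0,3,0,0,0],[255,0,0,3,0,0,0]]' && python3 f.py
```

```text
time: 8.37
tool_pos: [0.4608, 0.1139, 0.0592]
tool_rot: [0.257, 3.131, 0.0]
ft_force: [-4.5, 2.0, 14.2]
grip_width: 0.006
gripper_force: 6.6
F [-4.38  1.12 13.35] sd 0.49 pos [460.77 113.94  59.16] t 8.6167
```

It bottomed at 59 mm with 13 N. I'll let go, then tap lightly to check.

```bash
python3 -m crank '[[255,0,0,-4,0,0,0],[255,0,0,-14,0,0,0],[255,0,0,-14,0,0,0],[255,0,0,-9,0,0,0],[255,0,0,-6,0,0,0],[255,0,0,-5,0,0,0],[255,0,0,-5,0,0,0],[255,0,0,-5,0,0,0]]' && python3 f.py
```

```text
time: 9.33
tool_pos: [0.4603, 0.1137, 0.0628]
tool_rot: [-0.257, -3.131, 0.001]
ft_force: [1.3, -1.1, 1.6]
grip_width: 0.011
gripper_force: 1.2
F [ 0.53 -1.5   2.11] sd 0.38 pos [460.31 113.67  62.91] t 9.5833
```

```bash
python3 -m crank '[[255,0,0,-1.6,0,0,0],[255,0,0,-1.6,0,0,0],[255,0,0,-1.6,0,0,0]]' && python3 f.py; python3 -m crank '[[255,0,0,-20,0,0,0],[255,0,0,-60,0,0,0],[255,0,0,-100,0,0,0],[255,0,0,-100,0,0,0],[255,0,0,-100,0,0,0],[255,0,0,-100,0,0,0]]'; python3 - <<'E'
from h import *
s=state();im=get_image("wrist");cv2.imwrite("pics/w2.png",im["pixels"][:,:,::-1])
E
```

```text
time: 9.88
tool_pos: [0.4603, 0.1138, 0.0646]
tool_rot: [-0.257, -3.131, 0.0]
ft_force: [0.6, -0.7, 2.1]
grip_width: 0.007
gripper_force: 0.8
F [-0.11 -0.9   1.72] sd 0.37 pos [460.31 113.83  64.57] t 10.1333
time: 10.68
tool_pos: [0.4602, 0.1139, 0.1643]
tool_rot: [-0.257, -3.131, -0.0]
ft_force: [0.2, -0.7, -0.6]
grip_width: 0.005
gripper_force: 0.0
```

View pics/w2.png

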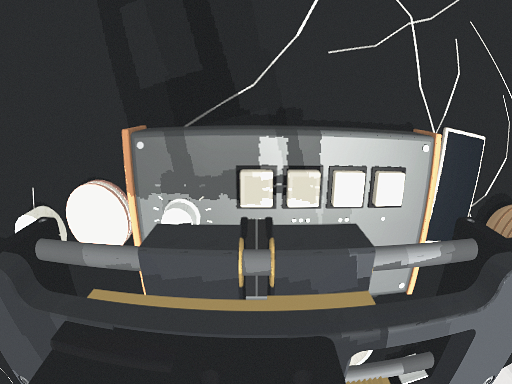

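The four keys (row ~188, cols 256, 303, 348, 389) all stand up, and nothing around them has moved. The pressed key now gives 1.7 N at 64.6 mm, so it has been released.

```bash
python3 -c "from plant import finish_job; print(finish_job())"
```

```text
the job is handed in; nothing more can be done
None
```

The latched key was the rightmost of the four (y = −31 mm); I pressed it right down and let go, it sprang up, all four keys now stand released, and the job is handed in.

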